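# Unclamp and index the jar slide of a bench reader

## Task

The black-lidded jar under the reader's hood is done and the white-lidded one is next: first set the red-lidded jar, which stands in the way of the clamp bolt, upright on a free patch of bench at least 15 cm from the bolt's hinge, then loosen the brass wing nut about a quarter turn and swing its eyebolt forward and all the way down out of the slotted lug. Now pull the red index knob out along its leaning axis, slide the carriage one station so that the white-lidded jar stands under the hood, and let the knob spring fully home in its notch. Leave the bolt hanging down and the three jars standing in their pockets, and do not disturb the other things on the bench.

Things in the scene. Friction and masses are not known exactly. Their poses are not given: they have to be found in the camera images.
- rig: jar reader, fixed to the bench: grey base plate, white column at the back and a white light hood over the middle of a three-pocket carriage. Origin on the bench under the base; x to the reader's back, y along the slide (operator's left), z up. In mm: base x -85 to 101, y -188 to 212; hood x -42 to 98, y -40 to 40, z 137 to 214; carriage slab x -20 to 60, top z 55; pockets at x 20, 62 apart
- carriage (a joint): slide of the jar carriage along the reader's y, m: 0 in the middle station (where it starts), +0.062 one station to +y, -0.062 one station to -y; stops at +-0.068. About 2 N of friction. Locked while the index pin is in a notch or while the eyebolt stands in the lug on the carriage
- index_knob (a joint): pull of the spring index plunger on the carriage, m: 0 home, pin fully in a notch of the fixed index bar; above 0.009 clear of the notch; stop at 0.014. Spring: 9 N at 0, 14 N at the stop. Let go within 3 mm of a notch, the round-nosed pin finds it and centres the carriage; farther off it rides on the bar (about 0.009) until slid over a notch
- knob_grip (a point): middle of the red mushroom knob, 32 mm diameter, 34 mm long. Its z axis is the knob's axis, in the direction of the pull: up and towards the operator, 25 degrees from vertical; y along the slide. Home: x -64, y 0 (plus the slide), z 97 mm in the reader's frame. Its sleeve ends 25 mm below this point along the axis; the hood leaves room only for a tool along the knob's axis
- wing_nut (a joint): turn of the wing nut, rad: 0 tight, grows as it is unscrewed (counter-clockwise from above), stop at 1.8; starts at 0 to 0.15. Coarse thread: rises 3.5 mm per rad. The eyebolt can swing once it has turned about 0.8; turn it beyond 1 for clearance. Stiff (0.2 N m), stays where it is left
- wing_grip (a point): middle of the wing nut's flat brass wing: 64 mm long (own y axis), 10 mm thick (own x axis), 26 mm high (own z axis, along the bolt); below it a round boss of 25 mm. When tight it is 76 mm from the hinge, 97 mm above the bench, and its x axis is about the reader's x (turned by the nut's angle)
- swing_bolt (a joint): swing of the hinged eyebolt, rad: 0 upright in the lug's slot, grows as it swings towards the operator (reader's -x) and down, stop at 1.3. Light hinge: let go beyond about 0.3 rad it falls to the stop by itself. Clear of the lug above about 0.9
- swing_hinge (a point): the eyebolt's hinge pin on the base, axis along the reader's y; at x -66, y 115, z 21 mm in the reader's frame. The lug reaches from the carriage over this point to x -81, its top at z 67 mm, its 13 mm slot open to the front (-x)
- read_spot (a point): centre of the reading station, at pocket-floor height under the hood (x 20, y 0, z 40 mm in the reader's frame).
- jar_white: glass sample jar with white lid, 48 mm diameter, 72 mm high, 140 g, in an outer pocket of the carriage (52 mm across, 15 mm deep); origin at the centre of its underside
- jar_blue: glass sample jar with blue lid, 44 mm diameter, 68 mm high, in the other outer pocket; origin at the centre of its underside
- jar_black: glass sample jar with black lid, 56 mm diameter, 82 mm high, in the middle pocket; origin at the centre of its underside
- jar_red: larger sample jar with red lid, 62 mm diameter (lid 58 mm), 98 mm high, 160 g, standing on the bench close in front of the eyebolt, where the bolt would come down; origin at the centre of its underside. Free bench to set it on lies beside the reader; a mug, a notebook and a tape roll lie beyond y = 0.55 m, spectacles beyond y = -0.5 m
- steel_cup: open steel mixing cup, 71 mm diameter, 116 mm high, on the bench near the front of the reader; not to be disturbed; origin under its centre
- wash_bottle: white wash bottle with red cap, 64 mm diameter, 155 mm high to the cap and 196 mm with its bent spout, on the bench near the front of the reader; not to be disturbed; the bottle's centre is 22 mm along its own +y from its origin (on the underside)
- lab_timer: bench timer 62 x 76 x 52 mm, to the right of the reader; not to be disturbed; origin under its centre
- marker: felt marker 128 mm long, 17 mm thick, lying in front of the reader; not to be disturbed; origin under its middle, long axis y
Not all that is in view belongs to the job. What is shaped like the jar_white but purple is not meant. What is shaped like the jar_red but orange is not meant.

How it is judged:
By the outcome, as a careful person would: the job done as asked, in the order asked, and still so for the second after the job is handed in, with the robot touching nothing.
It also fails if it takes over 64 s, if anything falls off the work surface, if the arm or the gripper's body presses on something with over 40 N, if the wrist force passes 120 N, or if a joint passes its speed limit or range.

## Robot

A 7-joint arm with a two-finger parallel gripper is mounted at the origin on a cart in front of the work surface, level with it; the furniture and walls round the work are solid. World frame = base frame: x ahead of the robot, y to its left, z up, the work surface at z = 0. Lengths are in m, angles in rad, forces in N, time in s.
With the tool pointing down it reaches from about 0.35 to 0.9 m from the base axis. Payload 8.1 kg.
Tool frame: the origin (TCP) lies on the centre line of the jaws, within the pads' length; the fingertips stand 22 mm ahead of it and the grasp point (between the pads) lies 3 mm ahead of it; z points along the fingers, y is the line along which they close (so a half turn about z gives the same grasp; the last joint's range is limited). The gripper opens to 92 mm and grips with 3 to 60 N. Pads are 19 mm wide; open, the fingers measure 130 mm over their backs; the gripper's body (75 mm by 190 mm) begins 47 mm behind the grasp point.
Start: joints at [1.116, 0.434, 0.025, 1.573, -0.012, 1.134, -0.075], TCP at [0.215, -0.587, 0.249] pointing down, gripper open.
Joint ranges: [-2.62, 2.62], [-0.44, 2.09], [-1.27, 1.32], [0.08, 2.57], [-1.32, 4.46], [0.12, 2], [-2.74, 2.74]. Speed limits (rad/s): [2.22, 2.22, 3.01, 3.01, 3.14, 3.14, 3.14].

## Interface

Orientations are given as a unit quaternion [x, y, z, w].
In Python, from bench import monitor, optics, hand_in gives the robot as it stands.
- The arm moves only by the shell command python3 -m crank 'ROWS' [OPENING]. ROWS is JSON, a list of rows, each an object of numbers: "tx", "ty", "tz": the shift along the tool's x, y, z in mm; "twist": the turn about the tool's z in rad. In form: [{"tx": .., "ty": .., "tz": .., "twist": ..}, ...]. A call has 1 to 20 rows; each row shifts and turns the commanded pose from where the row before left it, along the tool's axes as they then stand; what a row does not reach is not made up. A row lasts 1/8 s, in which the tool goes at most 62.5 mm and 10.7 degrees, less where a joint would pass 70% of its speed; a pose out of reach is approached as far as the arm can. A call is refused whole if a number of a shift passes 62.5 or a number of a turn 0.188, either way. A call with a gripper value outside its range is refused whole. OPENING is the opening, from 0 (shut) to 1 (fully open), set as the call begins (- or left out, the last holds). The fingers move at their own pace and stop on an object; the grip force is fixed at half the most. Time passes only in rows, so rows that do not move let the fingers close. It gives the time, the measured TCP pose, the force, the opening and the grip force at its end, in the units of the state.
- monitor.observe(): the state, without advancing time (a new reading comes with each control period).
- optics.snapshot(name): name is "scene" or "top" or "wrist"; returns a dict with "color" (480x640x3 uint8, blue, green, red), "camera_matrix" (3x3 intrinsics, pixels), "k1" (the pictures are not rectified: a ray, as slopes to the right and down, at radius r is drawn at 1 + k1 r^2 times it, then the intrinsics apply), "cam_to_world" (4x4, takes a point from camera to world coordinates). Camera axes: x right, y up, looking along -z (the intrinsics and any distortion apply to the point x, -y, -z); pixel columns grow to the right and rows downward; lengths in m; the calibration is good to about 2 mm. A picture is of the moment at which its call begins. There is no depth.
- hand_in(): hands the job in; it is judged then, once.
The state is a dict: "time": time; "qpos": joint angles; "qd": joint speeds; "joint_efforts": joint torques, N m; "eef_pos": TCP position; "tool_rot": TCP orientation; "contact_force": force on the tool from outside, world axes, zero at the start; "moment": the same for the moment, N m; "opening": opening from 0.0 (shut) to 1.0 (fully open); "finger_force": force on a finger pad.
Only numpy, scipy, OpenCV 4.12 (cv2) and the standard library are available. Lean on these libraries where they do the work, as an engineer would, in place of code of your own. Each camera call takes 0.05 s, during which the arm holds its last target. There are 200 camera calls.

## Working session

There is one attempt and no reset: what is moved stays moved. The work goes in short steps, Python scripts to look and compute and a shell command to move; the robot and the scene stay as the last step left them, time stands still between calls to the robot, and variables do not carry over. Pictures are saved under pics/ and viewed, at most 10 in all, crops included, and the job is handed in when it is done.

```bash
ls; mkdir -p pics
cat > h.py <<'E'
import numpy as np, cv2, json
from scipy.spatial.transform import Rotation as R
from bench import monitor, optics
def snap(n,f,crop=None,s=1):
    d=optics.snapshot(n); np.savez(f'pics/{f}.npz',**{k:np.array(v) for k,v in d.items()})
    im=d['color']; cv2.imwrite(f'pics/{f}.png',im); return d
def load(f): return dict(np.load(f'pics/{f}.npz'))
def crop(f,x0,y0,x1,y1,s,o): 
    im=cv2.imread(f'pics/{f}.png')[y0:y1,x0:x1]; cv2.imwrite(f'pics/{o}.png',cv2.resize(im,None,fx=s,fy=s,interpolation=cv2.INTER_CUBIC))
def ray(d,u,v):
    K=d['camera_matrix'];k=float(d['k1']); p=np.array([(u-K[0,2])/K[0,0],(v-K[1,2])/K[1,1]]); q=p.copy()
    for _ in range(30): q=p/(1+k*(q@q))
    T=d['cam_to_world']; return T[:3,3],T[:3,:3]@np.array([q[0],-q[1],-1])
def onz(d,u,v,z):
    o,r=ray(d,u,v); return o+r*(z-o[2])/r[2]
def proj(d,P):
    T=d['cam_to_world'];c=T[:3,:3].T@(np.array(P)-T[:3,3]); s=np.array([c[0],-c[1]])/-c[2]; s=s*(1+float(d['k1'])*(s@s)); K=d['camera_matrix']
    return np.array([K[0,0]*s[0]+K[0,2],K[1,1]*s[1]+K[1,2]])
def tri(*a):
    A=np.zeros((3,3));b=np.zeros(3)
    for d,u,v in a:
        o,r=ray(d,u,v); r=r/np.linalg.norm(r); M=np.eye(3)-np.outer(r,r); A+=M;b+=M@o
    return np.linalg.solve(A,b)
E
python3 - <<'E'
from h import *
snap('scene','s0');snap('top','t0')
a=np.hstack([cv2.imread('pics/s0.png')]);
print({k:np.round(v,3) if not isinstance(v,(int,float)) else v for k,v in monitor.observe().items()})
for f in('s0','t0'):
  d=load(f);print(d['cam_to_world'].round(3),d['camera_matrix'][0,0],d['k1'])
E
```

```text
pics
{'time': 0.1, 'qpos': array([ 1.116,  0.435,  0.025,  1.574, -0.012,  1.134, -0.075]), 'qd': array([-0.   , -0.002, -0.   , -0.001,  0.001,  0.   ,  0.001]), 'joint_efforts': array([ 4.0000e-03, -6.6913e+01,  9.8800e-01, -3.1515e+01, -6.1000e-02,
        3.8000e-02,  0.0000e+00]), 'eef_pos': array([ 0.215, -0.586,  0.248]), 'tool_rot': array([ 0.985,  0.175, -0.   , -0.001]), 'contact_force': array([0.409, 0.044, 0.586]), 'moment': array([-0.001, -0.021,  0.004]), 'finger_force': 0.0, 'opening': 1.0012011914119372}
[[-0.836  0.36  -0.415  0.141]
 [-0.549 -0.527  0.648  0.604]
 [ 0.014  0.77   0.638  0.675]
 [ 0.     0.     0.     1.   ]] 464.17592705977995 -0.049638233343443146
[[ 2.160e-01  9.440e-01 -2.500e-01  3.020e-01]
 [-9.760e-01  2.090e-01 -5.400e-02 -4.600e-02]
 [ 1.000e-03  2.560e-01  9.670e-01  1.043e+00]
 [ 0.000e+00  0.000e+00  0.000e+00  1.000e+00]] 505.8859593133764 -0.06545048782521852
```

View pics/s0.png

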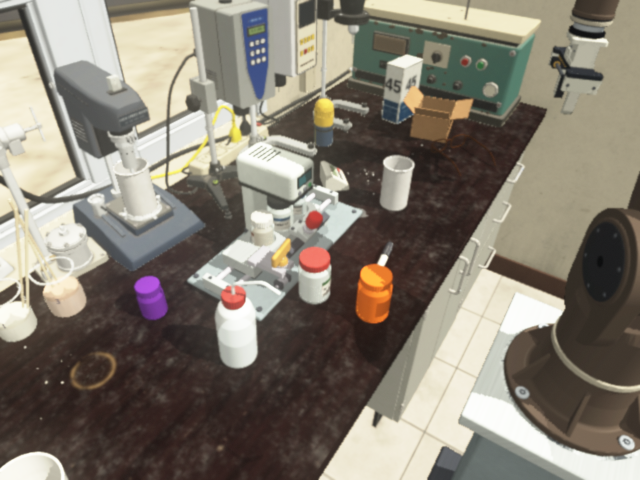

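View pics/t0.png

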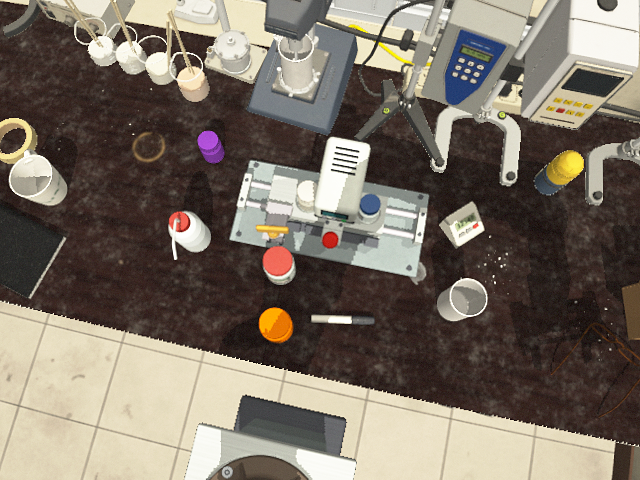

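Scene: red jar at (315,275), orange decoy at (375,293), white jar (262,228), purple decoy (151,298), red knob (315,219). In the top view the red jar is at (279,265), orange (276,325), wing nut (272,230), knob (330,240), white jar (307,195), and blue jar (369,206). The red jar is the one with the red lid close in front of the brass wing, not the orange one at the bench edge. The wash bottle's red cap is a different object. Next is an enlarged crop to confirm.

Run:
```python
from h import *
crop('t0',225,145,435,295,3.8,'t0c'); crop('s0',185,140,375,320,3.3,'s0c')
```

```text
(no output)
```

View pics/t0c.png

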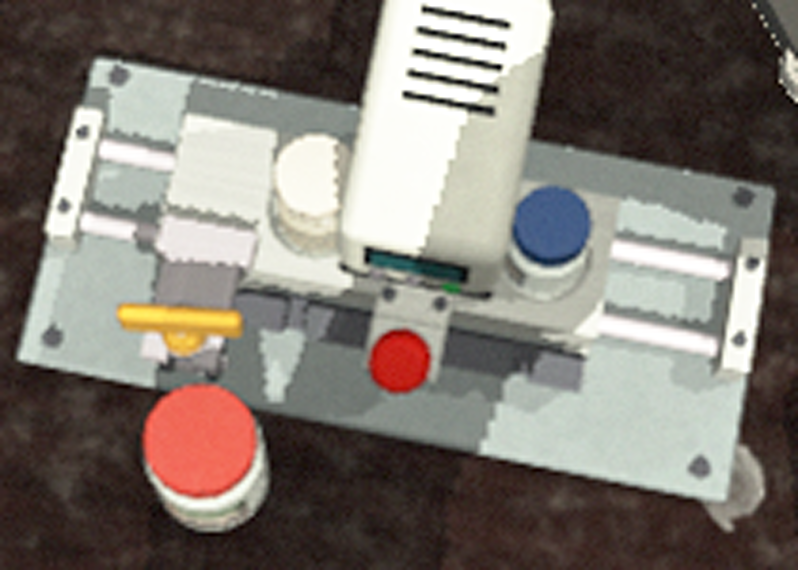

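View pics/s0c.png

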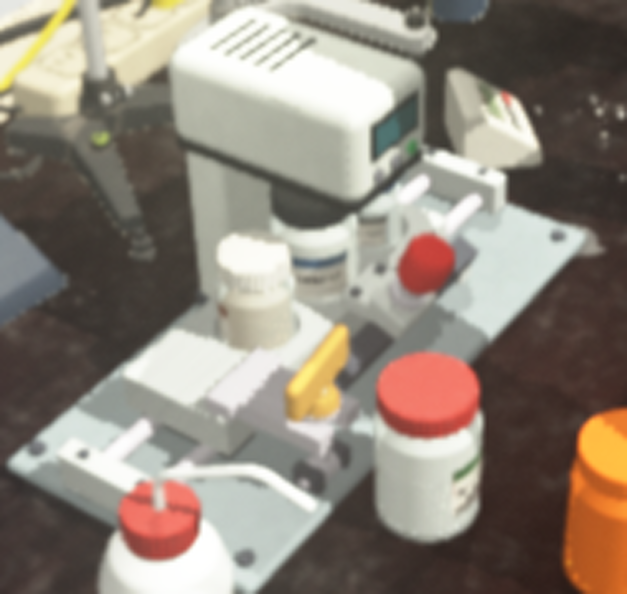

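```bash
cat > fit.py <<'E'
from h import *
from scipy.optimize import least_squares
t=load('t0');s=load('s0')
T=lambda u,v:(t,225+u/3.8,145+v/3.8)
S=lambda u,v:(s,185+u/3.3,140+v/3.3)
red=tri(T(201,440),S(428,388))
C=[(101,212),(101,-188),(-85,-188),(-85,212)]
ob=[(C[0],T(95,58)),(C[1],T(775,188)),(C[2],T(727,500)),(C[3],T(20,360)),(C[0],S(10,465)),(C[2],S(595,237))]
def P(p,x,y,z): c,q=np.cos(p[2]),np.sin(p[2]); return np.array([p[0]+c*x-q*y,p[1]+q*x+c*y,z])
def f(p):
    r=[]
    for (x,y),(d,u,v) in ob: r+=list(proj(d,P(p,x/1e3,y/1e3,p[3]))-[u,v])
    for (x,y,z),(d,u,v) in [((-.064,0,.097),T(400,362)),((-.064,0,.097),S(427,265))]: r+=list(proj(d,P(p,x,y,z))-[u,v])
    return r
E
cat > m.py <<'E'
from fit import *
q=least_squares(f,[.6,0,-.2,.012],loss='soft_l1');print(q.x.round(4),np.round(q.fun,1))
print('red',red, onz(*T(201,440),.098),onz(*S(428,385),.098))
np.save('rig.npy',q.x)
p=q.x
for n,v in dict(hinge=(-.066,.115,.021),wing=(-.066,.115,.097),knob=(-.064,0,.097)).items(): print(n,P(p,*v), [proj(d,P(p,*v)).round(1) for d in(t,s)])
print('wing',tri(T(180,322),S(320,375)),'knob',tri(T(400,362),S(427,265)))
a,b=onz(*T(118,310),.108),onz(*T(243,322),.108);print('wing dir',a,b,np.arctan2(*(a-b)[[1,0]]))
for n,(u,v) in dict(cup=(467,293),bottle=(180,222),timer=(463,225),orange=(276,323),mug=(38,180),purple=(210,147),mk1=(312,319),mk2=(373,321)).items(): print(n,onz(t,u,v,.05).round(3))
E
python3 m.py
```

```text
[ 0.6108 -0.0207  0.0155  0.0078] [-0.   0.5  0.2  0.7 -0.   1.4 -0.9  0.9 -1.  -0.4 -2.6 -0.3  0.6 -0.1
 -0.8 -1.1]
red [0.4852907  0.06893114 0.09195902] [0.48489247 0.06850346 0.098     ] [0.48224898 0.07229479 0.098     ]
hinge [0.54300176 0.09324861 0.021     ] [array([275.6, 239.5]), array([282.7, 279.7])]
wing [0.54300176 0.09324861 0.097     ] [array([272.6, 229.6]), array([281.4, 251. ])]
knob [ 0.54678907 -0.02170641  0.097     ] [array([330.8, 240.2]), array([313.6, 219.2])]
wing [0.5429039  0.09385815 0.09140926] knob [ 0.54569873 -0.02102301  0.09543771]
wing dir [0.53925859 0.12414076 0.108     ] [0.54678475 0.06084689 0.108     ] 1.6891487776582816
cup [ 0.511 -0.307  0.05 ]
bottle [0.53 0.29 0.05]
timer [ 0.649 -0.279  0.05 ]
orange [0.373 0.049 0.05 ]
mug [0.554 0.618 0.05 ]
purple [0.705 0.275 0.05 ]
mk1 [ 0.396 -0.018  0.05 ]
mk2 [ 0.417 -0.135  0.05 ]
```

Top crop: red lid centre at (201,440), brass wing from (118,310) to (243,322), red knob at (400,362), so the jar in front of the bolt is confirmed as the red one. White jar is on the +y side, so the carriage goes to -y. Approaching the red jar.

```bash
python3 -m crank '[{"twist":0.176,"tz":-25},{"twist":0.176,"tz":-25},{"tx":24.5,"ty":-59.7},{"tx":24.5,"ty":-59.7},{"tx":24.5,"ty":-59.7},{"tx":24.5,"ty":-59.7},{"tx":24.5,"ty":-59.7},{"tx":24.5,"ty":-59.7},{"tx":24.5,"ty":-59.7},{"tx":24.5,"ty":-59.7},{"tx":24.5,"ty":-59.7},{"tx":24.5,"ty":-59.7},{"tx":24.5,"ty":-59.7},{},{}]' 1
python3 - <<'E'
from h import *
d=snap('wrist','w1');print(d['cam_to_world'].round(3)); print(proj(d,[.485,.07,.098]),proj(d,[.543,.093,.1]))
E
```

```text
[[ 0.345  0.906  0.244  0.282]
 [-0.939  0.334  0.088 -0.563]
 [-0.001 -0.259  0.966  0.384]
 [ 0.     0.     0.     1.   ]]
[-1262.06700116 -1179.20986361] [-1640.51067841 -1735.87374038]invalid input at $[0]: expected keys tx, ty, tz, twist
```

View pics/w1.png

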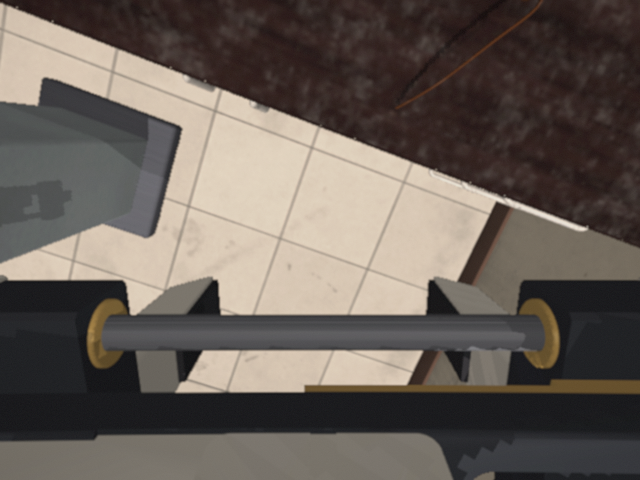

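The call was refused because every key is required, so the picture only shows the floor and bench edge from the start pose, with the jaws at (195,330) and (450,330).

```bash
python3 -m crank '[{"tx":0,"ty":0,"tz":-25,"twist":0.176},{"tx":0,"ty":0,"tz":-25,"twist":0.176},{"tx":24.5,"ty":-59.7,"tz":0,"twist":0},{"tx":24.5,"ty":-59.7,"tz":0,"twist":0},{"tx":24.5,"ty":-59.7,"tz":0,"twist":0},{"tx":24.5,"ty":-59.7,"tz":0,"twist":0},{"tx":24.5,"ty":-59.7,"tz":0,"twist":0},{"tx":24.5,"ty":-59.7,"tz":0,"twist":0},{"tx":24.5,"ty":-59.7,"tz":0,"twist":0},{"tx":24.5,"ty":-59.7,"tz":0,"twist":0},{"tx":24.5,"ty":-59.7,"tz":0,"twist":0},{"tx":24.5,"ty":-59.7,"tz":0,"twist":0},{"tx":24.5,"ty":-59.7,"tz":0,"twist":0},{"tx":0,"ty":0,"tz":0,"twist":0},{"tx":0,"ty":0,"tz":0,"twist":0}]' 1
python3 - <<'E'
from h import *
d=snap('wrist','w2');print(proj(d,[.485,.07,.098]),proj(d,[.543,.093,.1]))
E
```

```text
time: 2.02
eef_pos: [0.4762, 0.0488, 0.2983]
tool_rot: [1.0, 0.0, -0.001, 0.0]
contact_force: [-0.2, -0.9, 0.1]
opening: 1.0
finger_force: 0.0
[297.78986523 209.39888141] [269.15431248 141.81004544]
```

View pics/w2.png

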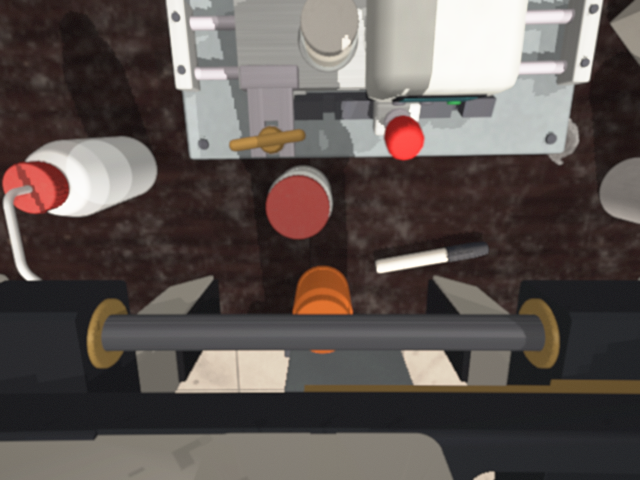

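Wrist view: red lid centre (299,207) and wing (231,145)–(304,134) with centre (269,140), both within 2 px of prediction. Knob is at (404,138). Going down on the jar.

```bash
python3 - <<'E'
from h import *
d=load('w2')
print('lid',onz(d,299,207,.098),'wing',onz(d,231,145,.110),onz(d,304,134,.110),'corner',onz(d,191,159,.008),onz(d,575,153,.008),'knob',onz(d,404,138,.105))
E
python3 -m crank '[{"tx":9,"ty":-21,"tz":0,"twist":0},{"tx":0,"ty":0,"tz":50,"twist":0},{"tx":0,"ty":0,"tz":50,"twist":0},{"tx":0,"ty":0,"tz":40,"twist":0},{"tx":0,"ty":0,"tz":30,"twist":0},{"tx":0,"ty":0,"tz":30,"twist":0},{"tx":0,"ty":0,"tz":30,"twist":0},{"tx":0,"ty":0,"tz":0,"twist":0},{"tx":0,"ty":0,"tz":0,"twist":0}]' 1
```

```text
lid [0.48715476 0.06889266 0.098     ] wing [0.54053112 0.12291039 0.11      ] [0.549307   0.06313442 0.11      ] corner [0.52353044 0.19063751 0.008     ] [ 0.52956245 -0.2232172   0.008     ] knob [ 0.54614134 -0.01928411  0.105     ]
time: 3.2
eef_pos: [0.486, 0.0695, 0.0697]
tool_rot: [1.0, -0.001, 0.0, 0.0]
contact_force: [-0.2, -0.7, -0.2]
opening: 0.998
finger_force: 0.0
```

```bash
python3 - <<'E'
from h import *
d=load('t0');w=load('w2');s=load('s0')
print('cap',onz(d,180,222,.155),onz(w,35,188,.155),'spout tip',onz(d,175,258,.17),onz(w,36,281,.17),'notebook corner',onz(d,65,240,0),onz(d,33,297,0),'bottle base',onz(d,200,245,0))
E
python3 -m crank '[{"tx":0,"ty":0,"tz":0,"twist":0},{"tx":0,"ty":0,"tz":0,"twist":0},{"tx":0,"ty":0,"tz":0,"twist":0},{"tx":0,"ty":0,"tz":0,"twist":0},{"tx":0,"ty":0,"tz":0,"twist":0},{"tx":0,"ty":0,"tz":-20,"twist":0},{"tx":0,"ty":0,"tz":-40,"twist":0},{"tx":0,"ty":0,"tz":-60,"twist":0},{"tx":0,"ty":0,"tz":-60,"twist":0},{"tx":0,"ty":0,"tz":-60,"twist":0}]' 0
```

```text
cap [0.50561053 0.25474716 0.155     ] [0.51081713 0.25446989 0.155     ] spout tip [0.43618466 0.23957215 0.17      ] [0.44543769 0.25561928 0.17      ] notebook corner [0.44793617 0.54223589 0.        ] [0.31462969 0.56873479 0.        ] bottle base [0.50123334 0.25069618 0.        ]
time: 4.45
eef_pos: [0.4849, 0.07, 0.3104]
tool_rot: [1.0, -0.0, -0.0, 0.0]
contact_force: [1.2, 0.3, -2.5]
opening: 0.657
finger_force: 30.0
```

```bash
python3 -m crank '[{"tx":0,"ty":-30,"tz":0,"twist":0},{"tx":2.5,"ty":-55,"tz":0,"twist":0},{"tx":2.5,"ty":-55,"tz":0,"twist":0},{"tx":2.5,"ty":-55,"tz":0,"twist":0},{"tx":2.5,"ty":-55,"tz":0,"twist":0},{"tx":2.5,"ty":-55,"tz":0,"twist":0},{"tx":2.5,"ty":-35,"tz":0,"twist":0},{"tx":0,"ty":-20,"tz":0,"twist":0},{"tx":0,"ty":0,"tz":0,"twist":0},{"tx":0,"ty":0,"tz":60,"twist":0},{"tx":0,"ty":0,"tz":60,"twist":0},{"tx":0,"ty":0,"tz":50,"twist":0},{"tx":0,"ty":0,"tz":30,"twist":0},{"tx":0,"ty":0,"tz":20,"twist":0},{"tx":0,"ty":0,"tz":10,"twist":0},{"tx":0,"ty":0,"tz":8,"twist":0},{"tx":0,"ty":0,"tz":0,"twist":0},{"tx":0,"ty":0,"tz":0,"twist":0}]' 0
```

```text
time: 6.7
eef_pos: [0.501, 0.4306, 0.0716]
tool_rot: [1.0, -0.0, 0.001, -0.0]
contact_force: [-0.5, -0.9, -1.0]
opening: 0.657
finger_force: 30.0
```

```bash
python3 -m crank '[{"tx":0,"ty":0,"tz":2,"twist":0},{"tx":0,"ty":0,"tz":0,"twist":0},{"tx":0,"ty":0,"tz":0,"twist":0}]' 0
python3 -m crank '[{"tx":0,"ty":0,"tz":0,"twist":0},{"tx":0,"ty":0,"tz":0,"twist":0},{"tx":0,"ty":0,"tz":0,"twist":0},{"tx":0,"ty":0,"tz":0,"twist":0},{"tx":0,"ty":0,"tz":-30,"twist":0},{"tx":0,"ty":0,"tz":-60,"twist":0},{"tx":0,"ty":0,"tz":-60,"twist":0},{"tx":0,"ty":0,"tz":-60,"twist":0},{"tx":0,"ty":0,"tz":-20,"twist":0},{"tx":0,"ty":0,"tz":0,"twist":0}]' 1
```

```text
time: 7.08
eef_pos: [0.5009, 0.4306, 0.0691]
tool_rot: [1.0, -0.0, 0.0, -0.0]
contact_force: [0.2, 0.1, 0.8]
opening: 0.657
finger_force: 30.0
time: 8.32
eef_pos: [0.501, 0.4309, 0.3006]
tool_rot: [1.0, -0.0, 0.001, -0.001]
contact_force: [-0.4, -0.6, -0.2]
opening: 0.998
finger_force: 0.0
```

Run:
```python
from h import *
o=monitor.observe();print(np.round(o['qpos'],3),o['time'])
d=snap('wrist','w3');d=load('w2');p=np.load('rig.npy')
# refit rig with wrist view
from scipy.optimize import least_squares
import fit
def g(p):
    r=list(fit.f(p))
    for (x,y,z),(u,v) in [((-85,212,None),(191,159)),((-85,-188,None),(575,153)),((-64,0,97),(404,137))]:
        z=p[3] if z is None else z/1e3
        r+=list((proj(d,fit.P(p,x/1e3,y/1e3,z))-[u,v])*1.5)
    return r
q=least_squares(g,p,loss='soft_l1');print(q.x.round(4),q.fun.round(1));np.save('rig.npy',q.x)
for v in [(-.066,.115,.097),(-.064,0,.097),(-.042,0,.137)]:print(fit.P(q.x,*v))
```

```text
[-0.478  0.512 -0.506  1.37   0.248  1.319 -2.561] 8.325
[ 0.6112 -0.0207  0.0164  0.0109] [ -0.2  -0.2   0.5  -0.    0.4   0.9  -1.    0.4  -1.4  -1.5  -2.7  -1.4
   0.6  -0.3  -0.9  -1.2  -0.2   1.3 -16.2   0.6   1.6  -0.6]
[0.54335248 0.09321272 0.097     ]
[ 0.5472408  -0.02173893  0.097     ]
[ 0.56923783 -0.02137763  0.137     ]
```

```bash
python3 -m crank '[{"tx":0,"ty":0,"tz":0,"twist":-0.17},{"tx":0,"ty":0,"tz":0,"twist":-0.17},{"tx":0,"ty":0,"tz":0,"twist":-0.17},{"tx":0,"ty":0,"tz":0,"twist":-0.17},{"tx":0,"ty":0,"tz":0,"twist":-0.17},{"tx":0,"ty":0,"tz":0,"twist":-0.17},{"tx":0,"ty":0,"tz":0,"twist":-0.17},{"tx":0,"ty":0,"tz":0,"twist":-0.17},{"tx":0,"ty":0,"tz":0,"twist":-0.17},{"tx":0,"ty":0,"tz":0,"twist":-0.17},{"tx":-56.7,"ty":0,"tz":0,"twist":0},{"tx":-56.7,"ty":0,"tz":0,"twist":0},{"tx":-56.7,"ty":0,"tz":0,"twist":0},{"tx":-56.7,"ty":0,"tz":0,"twist":0},{"tx":-56.7,"ty":0,"tz":0,"twist":0},{"tx":-56.7,"ty":0,"tz":0,"twist":0},{"tx":0,"ty":0,"tz":0,"twist":0},{"tx":0,"ty":0,"tz":0,"twist":0}]' 1
python3 - <<'E'
from h import *
o=monitor.observe();q=R.from_quat(o['tool_rot']).as_matrix();print(np.round(o['qpos'],3),q.round(3))
e=np.array([.544,.093,.109])-o['eef_pos'];print((q.T@e*1000).round(1))
E
```

```text
time: 10.62
eef_pos: [0.5437, 0.093, 0.2975]
tool_rot: [0.66, 0.751, -0.0, -0.001]
contact_force: [0.5, 1.1, -0.0]
opening: 1.0
finger_force: 0.0
[ 0.411  0.437 -0.956  1.626  0.368  1.274 -0.482] [[-0.128  0.992 -0.002]
 [ 0.992  0.128  0.   ]
 [ 0.001 -0.002 -1.   ]]
[-1.000e-01  6.000e-01  1.885e+02]
```

```bash
python3 -m crank '[{"tx":0,"ty":0,"tz":55,"twist":0},{"tx":0,"ty":0,"tz":50,"twist":0},{"tx":0,"ty":0,"tz":40,"twist":0},{"tx":0,"ty":0,"tz":25,"twist":0},{"tx":0,"ty":0,"tz":18,"twist":0},{"tx":0,"ty":0,"tz":0,"twist":0},{"tx":0,"ty":0,"tz":0,"twist":0}]' 0.3
python3 -m crank '[{"tx":0,"ty":0,"tz":0,"twist":0},{"tx":0,"ty":0,"tz":0,"twist":0},{"tx":0,"ty":0,"tz":0,"twist":0},{"tx":0,"ty":0,"tz":0,"twist":0}]' 0
python3 - <<'E'
from h import *
o=monitor.observe();print(np.round(o['qpos'],3),np.round(o['moment'],2))
snap('top','t1');crop('t1',225,145,435,295,3.8,'t1c')
E
```

```text
time: 11.5
eef_pos: [0.5448, 0.0937, 0.1116]
tool_rot: [0.66, 0.751, 0.001, 0.0]
contact_force: [0.4, 0.3, -0.1]
opening: 0.319
finger_force: 0.0
time: 12.0
eef_pos: [0.5438, 0.0928, 0.1112]
tool_rot: [0.66, 0.751, -0.0, 0.0]
contact_force: [-3.9, -0.3, 5.5]
opening: 0.109
finger_force: 29.9
[ 0.312  0.621 -0.831  1.857  0.57   0.921 -0.658] [-0.24  0.76  0.22]
```

View pics/t1.png

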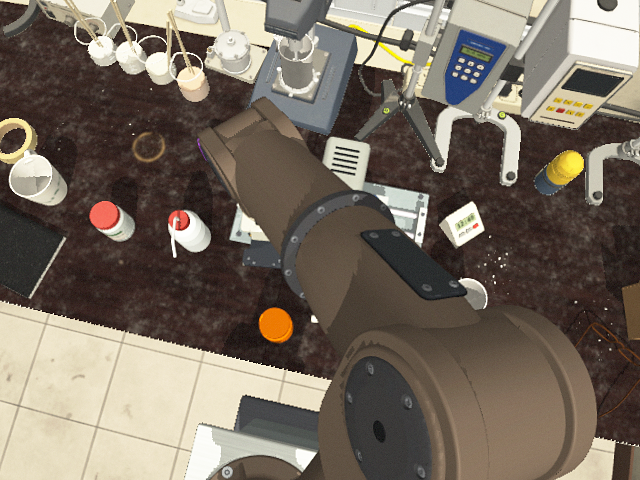

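Top view: the red jar stands upright at (112,220), wash bottle untouched at (188,230), and the arm covers the rig. Opening is 10 mm, so the wing is gripped. Unscrewing now.

```bash
python3 -m crank '[{"tx":0,"ty":0,"tz":-0.4,"twist":-0.12},{"tx":0,"ty":0,"tz":-0.4,"twist":-0.12},{"tx":0,"ty":0,"tz":-0.4,"twist":-0.12},{"tx":0,"ty":0,"tz":-0.4,"twist":-0.12},{"tx":0,"ty":0,"tz":-0.4,"twist":-0.12},{"tx":0,"ty":0,"tz":-0.4,"twist":-0.12},{"tx":0,"ty":0,"tz":-0.4,"twist":-0.12},{"tx":0,"ty":0,"tz":-0.4,"twist":-0.12},{"tx":0,"ty":0,"tz":-0.4,"twist":-0.12},{"tx":0,"ty":0,"tz":0,"twist":0},{"tx":0,"ty":0,"tz":0,"twist":0}]' 0
python3 - <<'E'
from h import *
o=monitor.observe();print(np.round(o['qpos'],3),np.round(o['moment'],2),R.from_quat(o['tool_rot']).as_matrix().round(3))
E
```

```text
time: 13.42
eef_pos: [0.5454, 0.0942, 0.1152]
tool_rot: [0.18, 0.984, 0.002, 0.001]
contact_force: [2.6, 5.4, 1.2]
opening: 0.109
finger_force: 30.0
[ 0.451  0.735 -1.091  1.842  0.755  1.047  0.263] [ 1.26 -0.93 -0.1 ] [[-0.935  0.355  0.002]
 [ 0.355  0.935  0.003]
 [-0.001  0.003 -1.   ]]
```

```bash
python3 -m crank '[{"tx":0,"ty":0,"tz":0,"twist":0},{"tx":0,"ty":0,"tz":0,"twist":0},{"tx":0,"ty":0,"tz":0,"twist":0},{"tx":0,"ty":0,"tz":0,"twist":0},{"tx":0,"ty":0,"tz":0,"twist":0},{"tx":0,"ty":0,"tz":5,"twist":0.15},{"tx":0,"ty":0,"tz":0,"twist":0.15},{"tx":0,"ty":0,"tz":0,"twist":0.15},{"tx":0,"ty":0,"tz":0,"twist":0.15},{"tx":0,"ty":0,"tz":0,"twist":0.15},{"tx":0,"ty":0,"tz":0,"twist":0.15},{"tx":0,"ty":0,"tz":0,"twist":0.15},{"tx":0,"ty":0,"tz":0,"twist":0.15},{"tx":0,"ty":0,"tz":0,"twist":0},{"tx":0,"ty":0,"tz":0,"twist":0}]' 1
python3 - <<'E'
from h import *
o=monitor.observe();print(np.round(o['qpos'],3))
d=snap('wrist','w4')
E
```

```text
time: 15.3
eef_pos: [0.5444, 0.0929, 0.1093]
tool_rot: [0.703, 0.711, -0.0, 0.0]
contact_force: [0.1, -0.1, 0.6]
opening: 0.999
finger_force: 0.0
[ 0.294  0.613 -0.802  1.859  0.553  0.907 -0.759]
```

View pics/w4.png

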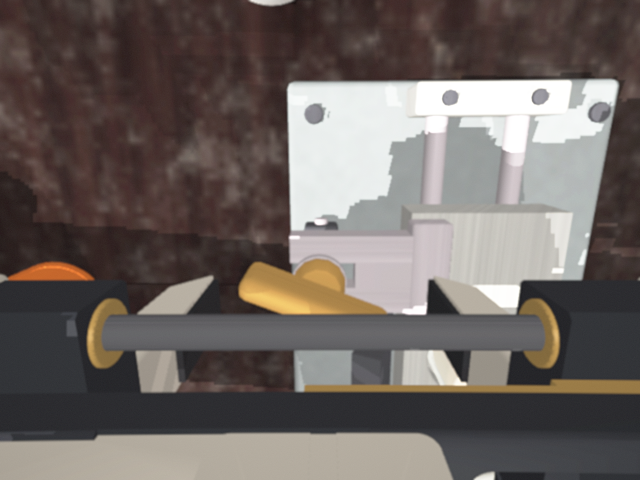

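Wrist view: the wing (245,285)–(380,312) now lies nearly along the reader's x between the open jaws, turned by about 70°. Swinging it forward with the rear finger.

```bash
python3 -m crank '[{"tx":0,"ty":-10,"tz":0,"twist":0},{"tx":0,"ty":-10,"tz":0,"twist":0},{"tx":0,"ty":-8,"tz":0,"twist":0},{"tx":0,"ty":-8,"tz":0,"twist":0},{"tx":0,"ty":-8,"tz":0,"twist":0},{"tx":0,"ty":-8,"tz":0,"twist":0},{"tx":0,"ty":-8,"tz":0,"twist":0},{"tx":0,"ty":-8,"tz":0,"twist":0},{"tx":0,"ty":0,"tz":0,"twist":0}]' 1
python3 -m crank '[{"tx":0,"ty":0,"tz":-30,"twist":0},{"tx":0,"ty":0,"tz":-60,"twist":0},{"tx":0,"ty":0,"tz":-60,"twist":0},{"tx":0,"ty":0,"tz":-40,"twist":0},{"tx":0,"ty":0,"tz":0,"twist":0},{"tx":0,"ty":0,"tz":0,"twist":0}]' 1
python3 - <<'E'
from h import *
o=monitor.observe();print(np.round(o['qpos'],3))
a=snap('wrist','w5')['color'];b=snap('scene','s1')['color'][140:320,185:375]
cv2.imwrite('pics/m5.png',np.hstack([cv2.resize(a,(400,300)),cv2.resize(b,(317,300))]))
E
```

```text
time: 16.48
eef_pos: [0.4758, 0.0921, 0.1093]
tool_rot: [0.704, 0.71, -0.0, 0.0]
contact_force: [0.7, -0.1, -0.4]
opening: 1.002
finger_force: 0.0
time: 17.23
eef_pos: [0.4763, 0.0918, 0.2987]
tool_rot: [0.704, 0.71, -0.0, 0.0]
contact_force: [-0.1, -0.8, -0.1]
opening: 1.001
finger_force: 0.0
[ 0.489  0.312 -0.99   1.771  0.278  1.21  -0.571]
```

View pics/m5.png

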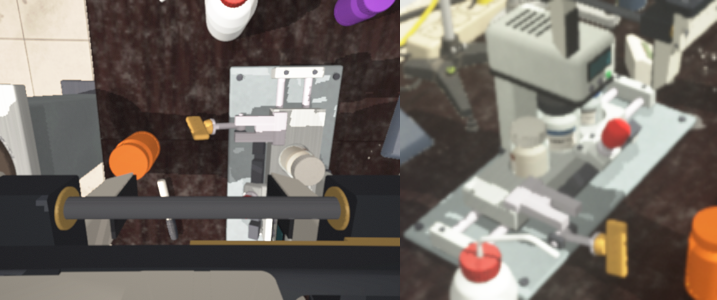

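Left panel (wrist): the bolt hangs forward off the base front, with the wing at (200,127). Right panel (scene): wing at (615,250), well out of the lug, knob at (615,133). The bolt is fully down. Next I need the tool to lean along the knob axis, so I'll turn the tool and see how the arm behaves near the top of its reach.

```bash
python3 -m crank '[{"tx":0,"ty":0,"tz":-40,"twist":-0.175},{"tx":0,"ty":0,"tz":-40,"twist":-0.175},{"tx":0,"ty":0,"tz":-40,"twist":-0.175},{"tx":0,"ty":0,"tz":-40,"twist":-0.175},{"tx":0,"ty":0,"tz":-40,"twist":-0.175},{"tx":0,"ty":0,"tz":0,"twist":-0.175},{"tx":0,"ty":0,"tz":0,"twist":-0.175},{"tx":0,"ty":0,"tz":0,"twist":-0.175},{"tx":0,"ty":0,"tz":0,"twist":-0.15},{"tx":0,"ty":-56,"tz":0,"twist":0},{"tx":0,"ty":-56,"tz":0,"twist":0},{"tx":0,"ty":0,"tz":-60,"twist":0},{"tx":0,"ty":0,"tz":-60,"twist":0}]' 1
cat > st.py <<'E'
from h import *
o=monitor.observe();m=R.from_quat(o['tool_rot']).as_matrix();z=m[:,2]
print(o['time'],np.round(o['qpos'],3),'pos',np.round(o['eef_pos'],4),'z',z.round(3),'tilt',np.degrees(np.arccos(-z[2])).round(1),'x',m[:,0].round(3),'F',np.round(o['contact_force'],1),'open',round(o['opening'],3))
E
python3 st.py
```

```text
time: 18.95
eef_pos: [0.4747, -0.0219, 0.6193]
tool_rot: [0.008, 1.0, -0.0, -0.002]
contact_force: [1.5, 1.7, 1.7]
opening: 0.999
finger_force: 0.0
18.95 [ 0.731  0.295 -1.196  1.044  0.297  1.974  1.224] pos [ 0.4747 -0.0219  0.6193] z [-0.003 -0.    -1.   ] tilt 0.2 x [-1.     0.015  0.003] F [1.5 1.7 1.7] open 0.999
```

```bash
python3 -m crank '[{"tx":0,"ty":0,"tz":-50,"twist":0},{"tx":0,"ty":0,"tz":-50,"twist":0},{"tx":0,"ty":0,"tz":0,"twist":0}]' 1;python3 st.py
```

```text
time: 19.32
eef_pos: [0.4897, -0.0148, 0.6023]
tool_rot: [0.003, 0.999, -0.018, -0.035]
contact_force: [0.7, -0.1, 0.7]
opening: 1.003
finger_force: 0.0
19.325 [ 0.355  0.249 -0.663  1.036  0.182  1.98   1.332] pos [ 0.4897 -0.0148  0.6023] z [-0.069 -0.036 -0.997] tilt 4.5 x [-0.998  0.008  0.069] F [ 0.7 -0.1  0.7] open 1.003
```

```bash
python3 -m crank '[{"tx":0,"ty":0,"tz":0,"twist":0},{"tx":0,"ty":0,"tz":0,"twist":0}]' 1;python3 st.py;python3 -m crank '[{"tx":0,"ty":0,"tz":-50,"twist":0},{"tx":0,"ty":0,"tz":0,"twist":0}]' 1;python3 st.py;python3 -m crank '[{"tx":-40,"ty":0,"tz":-30,"twist":0},{"tx":-40,"ty":0,"tz":-30,"twist":0},{"tx":0,"ty":0,"tz":0,"twist":0}]' 1;python3 st.py
```

```text
time: 19.58
eef_pos: [0.4885, -0.015, 0.6045]
tool_rot: [0.003, 0.999, -0.017, -0.033]
contact_force: [-0.8, 0.5, 0.2]
opening: 0.999
finger_force: 0.0
19.575 [ 0.368  0.248 -0.678  1.034  0.182  1.98   1.332] pos [ 0.4885 -0.015   0.6045] z [-0.065 -0.033 -0.997] tilt 4.2 x [-0.998  0.007  0.065] F [-0.8  0.5  0.2] open 0.999
time: 19.82
eef_pos: [0.4945, -0.0159, 0.5994]
tool_rot: [0.004, 0.999, -0.023, -0.044]
contact_force: [0.2, 0.5, -0.5]
opening: 1.004
finger_force: 0.0
19.825 [ 0.177  0.237 -0.405  1.033  0.129  1.984  1.387] pos [ 0.4945 -0.0159  0.5994] z [-0.089 -0.046 -0.995] tilt 5.7 x [-0.996  0.01   0.089] F [ 0.2  0.5 -0.5] open 1.004
time: 20.2
eef_pos: [0.5272, -0.0221, 0.5945]
tool_rot: [0.006, 0.998, -0.015, -0.054]
contact_force: [-0.8, 0.7, -0.1]
opening: 0.998
finger_force: 0.0
20.2 [-0.148  0.28   0.118  0.978 -0.007  1.995  1.523] pos [ 0.5272 -0.0221  0.5945] z [-0.108 -0.03  -0.994] tilt 6.4 x [-0.994  0.014  0.108] F [-0.8  0.7 -0.1] open 0.998
```

```bash
python3 -m crank '[{"tx":0,"ty":0,"tz":-50,"twist":0},{"tx":0,"ty":0,"tz":-50,"twist":0}]' 1 >/dev/null;python3 st.py;python3 -m crank '[{"tx":-60,"ty":0,"tz":0,"twist":0}]' 1 >/dev/null;python3 st.py
python3 - <<'E'
from h import *
d=load('t0')
for n,(u,v) in dict(stirbase=(300,110),stircol=(295,60),tripod=(400,110),box=(465,90),ringstand=(440,160)).items(): print(n,onz(d,u,v,.0).round(2),onz(d,u,v,.2).round(2))
E
```

```text
20.45 [-0.417  0.256  0.521  0.962 -0.099  2.002  1.617] pos [ 0.5212 -0.0192  0.6254] z [-0.051 -0.032 -0.998] tilt 3.4 x [-0.999  0.008  0.05 ] F [-0.2  0.5  1.6] open 1.005
20.575 [-0.299  0.351  0.412  0.836 -0.115  2.002  1.612] pos [ 0.5759 -0.0178  0.6195] z [-0.025 -0.031 -0.999] tilt 2.3 x [-1.     0.004  0.025] F [1.6 3.  0.8] open 0.999
stirbase [0.86 0.11 0.  ] [0.75 0.08 0.2 ]
stircol [0.99 0.16 0.  ] [0.85 0.12 0.2 ]
tripod [ 0.91 -0.11  0.  ] [ 0.79 -0.1   0.2 ]
box [ 0.99 -0.25  0.  ] [ 0.86 -0.21  0.2 ]
ringstand [ 0.81 -0.22  0.  ] [ 0.71 -0.19  0.2 ]
```

```bash
python3 -m crank '[{"tx":0,"ty":0,"tz":-40,"twist":0},{"tx":0,"ty":0,"tz":-40,"twist":0}]' 1 >/dev/null;python3 st.py;python3 -m crank '[{"tx":0,"ty":0,"tz":-40,"twist":0},{"tx":0,"ty":0,"tz":-40,"twist":0}]' 1 >/dev/null;python3 st.py
```

```text
20.825 [-0.34   0.311  0.459  0.83  -0.113  2.003  1.612] pos [ 0.5627 -0.0191  0.6454] z [ 0.022 -0.035 -0.999] tilt 2.4 x [-1.     0.008 -0.023] F [-0.1 -0.7  0.7] open 1.0
21.075 [-0.416  0.258  0.537  0.823 -0.111  2.002  1.612] pos [ 0.5444 -0.0175  0.6791] z [ 0.087 -0.039 -0.995] tilt 5.5 x [-0.996  0.006 -0.087] F [-0.8  0.3  0.6] open 1.004
```

```bash
python3 -m crank '[{"tx":0,"ty":0,"tz":-50,"twist":0},{"tx":0,"ty":0,"tz":-50,"twist":0},{"tx":0,"ty":0,"tz":-50,"twist":0},{"tx":0,"ty":0,"tz":-50,"twist":0}]' 1 >/dev/null;python3 st.py
```

```text
21.575 [-0.776  0.134  0.88   0.814 -0.087  2.002  1.607] pos [ 0.4938 -0.0123  0.7523] z [ 0.232 -0.045 -0.972] tilt 13.7 x [-0.973 -0.    -0.232] F [0.1 1.2 0.2] open 1.006
```

```bash
python3 -m crank '[{"tx":-15,"ty":0,"tz":-50,"twist":0},{"tx":-15,"ty":0,"tz":-50,"twist":0},{"tx":-15,"ty":0,"tz":-50,"twist":0}]' 1 >/dev/null;python3 st.py
```

```text
21.95 [-0.953  0.106  1.054  0.725 -0.079  2.002  1.603] pos [ 0.4851 -0.0082  0.8053] z [ 0.349 -0.048 -0.936] tilt 20.6 x [-0.937 -0.006 -0.349] F [-1.4  0.1  0.1] open 1.002
```

```bash
python3 -m crank '[{"tx":-15,"ty":0,"tz":-50,"twist":0},{"tx":-15,"ty":0,"tz":-45,"twist":0}]' 1 >/dev/null;python3 st.py
```

```text
22.2 [-1.173  0.082  1.266  0.677 -0.066  2.002  1.602] pos [ 0.4732 -0.0058  0.8389] z [ 0.419 -0.05  -0.906] tilt 25.0 x [-0.908 -0.009 -0.42 ] F [ 0.4 -0.5 -0.7] open 1.001
```

```bash
cat > go.py <<'E'
from h import *; import sys
o=monitor.observe();m=R.from_quat(o['tool_rot']).as_matrix();p=np.load('rig.npy')
import fit
k=fit.P(p,-.064,0,.097); ax=-m[:,2]
for b in (.12,.003): print(b,(k+ax*b).round(4),(m.T@(k+ax*b-o['eef_pos'])*1000).round(1))
E
python3 go.py
```

```text
0.12 [ 0.4969 -0.0157  0.2058] [244.2  21.6 584.3]
0.003 [ 0.546  -0.0216  0.0997] [244.2  21.6 701.3]
```

```bash
python3 -m crank '[{"tx":20,"ty":1.8,"tz":30,"twist":0},{"tx":20,"ty":1.8,"tz":45,"twist":0},{"tx":20,"ty":1.8,"tz":45,"twist":0},{"tx":20,"ty":1.8,"tz":45,"twist":0},{"tx":20,"ty":1.8,"tz":45,"twist":0},{"tx":20,"ty":1.8,"tz":45,"twist":0},{"tx":20,"ty":1.8,"tz":45,"twist":0},{"tx":20,"ty":1.8,"tz":45,"twist":0},{"tx":20,"ty":1.8,"tz":45,"twist":0},{"tx":20,"ty":1.8,"tz":45,"twist":0},{"tx":20,"ty":1.8,"tz":45,"twist":0},{"tx":20,"ty":1.8,"tz":45,"twist":0},{"tx":0,"ty":0,"tz":0,"twist":0},{"tx":0,"ty":0,"tz":0,"twist":0}]' 0.6; python3 st.py; python3 go.py
```

```text
time: 23.95
eef_pos: [0.4617, -0.0086, 0.2782]
tool_rot: [0.007, 0.979, -0.021, 0.205]
contact_force: [0.8, 0.4, 0.7]
opening: 0.602
finger_force: 0.0
23.95 [-1.287 -0.292  0.918  2.267  0.614  0.759  0.821] pos [ 0.4617 -0.0086  0.2782] z [ 0.4   -0.043 -0.915] tilt 23.8 x [-0.916  0.005 -0.401] F [0.8 0.4 0.7] open 0.602
0.12 [ 0.4992 -0.0166  0.2068] [-5.7 -4.5 80.7]
0.003 [ 0.546  -0.0216  0.0997] [ -5.7  -4.5 197.7]
```

```bash
python3 -m crank '[{"tx":-3,"ty":-2.5,"tz":40,"twist":0},{"tx":-3,"ty":-2,"tz":40,"twist":0},{"tx":0,"ty":0,"tz":30,"twist":0},{"tx":0,"ty":0,"tz":20,"twist":0},{"tx":0,"ty":0,"tz":0,"twist":0},{"tx":0,"ty":0,"tz":0,"twist":0}]' 0.6 >/dev/null; python3 st.py; python3 go.py
python3 - <<'E'
from h import *
d=snap('wrist','w6');t=snap('scene','s2');print(proj(d,[.547,-.0217,.097]),proj(t,[.547,-.0217,.097]))
h=cv2.cvtColor(d['color'],cv2.COLOR_BGR2HSV)
m=(((h[...,0]<5)|(h[...,0]>174))&(h[...,1]>190)&(h[...,2]>100)).astype('uint8')
n,l,s,c=cv2.connectedComponentsWithStats(m)
print([(s[i].tolist(),c[i].round()) for i in range(1,n) if s[i,4]>150])
E
```

```text
24.7 [-1.084  0.132  1.059  2.326 -0.217  0.383  1.711] pos [ 0.4874 -0.0021  0.192 ] z [ 0.367 -0.016 -0.93 ] tilt 21.5 x [-0.93  -0.008 -0.367] F [ 0.4 -0.8 -0.3] open 0.599
0.12 [ 0.5032 -0.0198  0.2086] [-20.6 -18.   -9.4]
0.003 [ 0.5461 -0.0217  0.0998] [-20.6 -18.  107.6]
[297.36797195 272.34296648] [313.54585492 219.13256017]
[([278, 252, 45, 47, 985], array([302., 279.]))]
```

```bash
python3 -m crank '[{"tx":-5,"ty":-4.5,"tz":0,"twist":0},{"tx":-5,"ty":-4.5,"tz":0,"twist":0},{"tx":-5,"ty":-4.5,"tz":0,"twist":0},{"tx":-5,"ty":-4.5,"tz":0,"twist":0},{"tx":0,"ty":0,"tz":0,"twist":0}]' 0.6 >/dev/null; python3 st.py; python3 go.py
```

```text
25.425 [-0.964  0.159  1.     2.278 -0.295  0.415  1.827] pos [ 0.5058 -0.0208  0.1985] z [ 0.366 -0.018 -0.93 ] tilt 21.5 x [-0.931 -0.007 -0.366] F [-0.3 -0.1 -0.5] open 0.602
0.12 [ 0.5033 -0.0196  0.2086] [ -1.4   1.1 -10.4]
0.003 [ 0.5461 -0.0217  0.0998] [ -1.4   1.1 106.6]
```

```bash
cat > kn.py <<'E'
from h import *; import fit
d=snap('wrist','w7');p=np.load('rig.npy')
h=cv2.cvtColor(d['color'],cv2.COLOR_BGR2HSV)
m=(((h[...,0]<5)|(h[...,0]>174))&(h[...,1]>190)&(h[...,2]>100)).astype('uint8')
n,l,s,c=cv2.connectedComponentsWithStats(m)
print([(s[i].tolist(),c[i].round()) for i in range(1,n) if s[i,4]>150])
a=np.radians(25);pts=[]
for tt in (-.017,.017):
  for f in np.linspace(0,6.28,24):
    u=np.array([np.cos(f)*.016*np.cos(a),np.sin(f)*.016,np.cos(f)*.016*np.sin(a)])
    pts.append(proj(d,fit.P(p,*(np.array([-.064,0,.097])+tt*np.array([-np.sin(a),0,np.cos(a)])+u))))
pts=np.array(pts);print('model bbox',pts.min(0),pts.max(0), 'top ring',pts[24:].min(0),pts[24:].max(0))
cv2.imwrite('pics/w7c.png',cv2.resize(d['color'][180:400,200:400],None,fx=2.7,fy=2.7))
E
python3 kn.py
```

```text
[([307, 224, 45, 44, 272], array([334., 235.]))]
model bbox [299.27807314 218.44469853] [350.82874634 276.53488587] top ring [299.27807314 226.47891432] [350.82874634 276.53488587]
```

```bash
python3 -m crank '[{"tx":0.5,"ty":1,"tz":15,"twist":0},{"tx":0.5,"ty":1,"tz":15,"twist":0},{"tx":0,"ty":0,"tz":14,"twist":0},{"tx":0,"ty":0,"tz":12,"twist":0},{"tx":0,"ty":0,"tz":12,"twist":0},{"tx":0,"ty":0,"tz":0,"twist":0}]' 0.6 >/dev/null; python3 st.py; python3 go.py; python3 kn.py
```

```text
26.225 [-0.618  0.314  0.647  2.29  -0.631  0.271  2.127] pos [ 0.5287 -0.0195  0.1338] z [ 0.364 -0.018 -0.931] tilt 21.4 x [-0.931 -0.007 -0.364] F [-0.5  0.1  1. ] open 0.599
0.12 [ 0.5035 -0.0196  0.2087] [ -3.8  -1.6 -78.9]
0.003 [ 0.5461 -0.0217  0.0998] [-3.8 -1.6 38.1]
[([294, 259, 64, 54, 1639], array([327., 290.]))]
model bbox [284.42248211 249.58472131] [355.65741806 334.19039906] top ring [284.42248211 266.70104753] [355.65741806 334.19039906]
```

```bash
python3 -m crank '[{"tx":-1,"ty":0,"tz":10,"twist":0},{"tx":-1,"ty":0,"tz":10,"twist":0},{"tx":0,"ty":0,"tz":9,"twist":0},{"tx":0,"ty":0,"tz":7,"twist":0},{"tx":0,"ty":0,"tz":0,"twist":0}]' 0.6 >/dev/null; python3 st.py; python3 go.py
python3 - <<'E'
from h import *
a=snap('scene','s3');cv2.imwrite('pics/s3c.png',cv2.resize(a['color'][130:310,200:400],None,fx=3.3,fy=3.3))
E
```

```text
26.9 [-0.46   0.383  0.465  2.276 -0.748  0.193  2.233] pos [ 0.5442 -0.0199  0.1018] z [ 0.366 -0.017 -0.931] tilt 21.5 x [-0.931 -0.008 -0.366] F [ 0.7 -0.3 -0.2] open 0.599
0.12 [ 0.5034 -0.0197  0.2087] [  -1.1   -1.8 -114.4]
0.003 [ 0.5461 -0.0217  0.0998] [-1.1 -1.8  2.6]
```

```bash
python3 -m crank '[{"tx":0,"ty":0,"tz":0,"twist":0},{"tx":0,"ty":0,"tz":0,"twist":0},{"tx":0,"ty":0,"tz":0,"twist":0},{"tx":0,"ty":0,"tz":0,"twist":0}]' 0; python3 st.py
```

```text
time: 27.45
eef_pos: [0.5443, -0.0196, 0.102]
tool_rot: [-0.002, 0.982, -0.009, 0.186]
contact_force: [-1.3, 1.2, 3.5]
opening: 0.337
finger_force: 30.0
27.45 [-0.46   0.383  0.465  2.276 -0.748  0.193  2.233] pos [ 0.5443 -0.0196  0.102 ] z [ 0.366 -0.017 -0.93 ] tilt 21.5 x [-0.931 -0.008 -0.366] F [-1.3  1.2  3.5] open 0.337
```

```bash
python3 -m crank '[{"tx":0.13,"ty":0,"tz":-2,"twist":0},{"tx":0.13,"ty":0,"tz":-2,"twist":0},{"tx":0.13,"ty":0,"tz":-2,"twist":0},{"tx":0.13,"ty":0,"tz":-2,"twist":0},{"tx":0.13,"ty":0,"tz":-2,"twist":0},{"tx":0.13,"ty":0,"tz":-2,"twist":0},{"tx":0,"ty":0,"tz":0,"twist":0},{"tx":0,"ty":0,"tz":0,"twist":0}]' 0; python3 st.py
```

```text
time: 28.45
eef_pos: [0.5394, -0.0197, 0.1125]
tool_rot: [-0.002, 0.982, -0.009, 0.186]
contact_force: [7.4, 0.5, -10.1]
opening: 0.335
finger_force: 30.0
28.45 [-0.513  0.361  0.527  2.282 -0.716  0.219  2.204] pos [ 0.5394 -0.0197  0.1125] z [ 0.366 -0.018 -0.931] tilt 21.5 x [-0.931 -0.008 -0.366] F [  7.4   0.5 -10.1] open 0.335
```

```bash
python3 -m crank '[{"tx":0,"ty":-2,"tz":0.1,"twist":0},{"tx":0,"ty":-4,"tz":0.1,"twist":0},{"tx":0,"ty":-5,"tz":0.1,"twist":0},{"tx":-0.05,"ty":-5,"tz":0.1,"twist":0},{"tx":-0.05,"ty":-5,"tz":0.1,"twist":0},{"tx":-0.05,"ty":-5,"tz":0.1,"twist":0}]' 0; python3 st.py
```

```text
time: 29.2
eef_pos: [0.5398, -0.0452, 0.1124]
tool_rot: [-0.003, 0.983, -0.009, 0.186]
contact_force: [7.6, 2.1, -11.9]
opening: 0.336
finger_force: 30.0
29.2 [-0.413  0.357  0.478  2.274 -0.727  0.224  2.272] pos [ 0.5398 -0.0452  0.1124] z [ 0.366 -0.017 -0.931] tilt 21.5 x [-0.931 -0.009 -0.365] F [  7.6   2.1 -11.9] open 0.336
```

```bash
python3 -m crank '[{"tx":-0.05,"ty":-5,"tz":0.1,"twist":0},{"tx":-0.05,"ty":-5,"tz":0.1,"twist":0},{"tx":-0.05,"ty":-5,"tz":0.1,"twist":0},{"tx":-0.05,"ty":-5,"tz":0.1,"twist":0},{"tx":-0.05,"ty":-5,"tz":0.1,"twist":0},{"tx":0,"ty":-5,"tz":0.1,"twist":0},{"tx":0,"ty":-3.5,"tz":0.1,"twist":0},{"tx":0,"ty":-2.5,"tz":0,"twist":0},{"tx":0,"ty":0,"tz":0,"twist":0},{"tx":0,"ty":0,"tz":0,"twist":0}]' 0; python3 st.py
```

```text
time: 30.45
eef_pos: [0.5403, -0.0815, 0.1125]
tool_rot: [-0.002, 0.982, -0.009, 0.186]
contact_force: [7.1, -0.3, -12.2]
opening: 0.335
finger_force: 30.0
30.45 [-0.28   0.358  0.421  2.259 -0.743  0.236  2.364] pos [ 0.5403 -0.0815  0.1125] z [ 0.366 -0.017 -0.931] tilt 21.5 x [-0.931 -0.008 -0.366] F [  7.1  -0.3 -12.2] open 0.335
```

```bash
python3 -m crank '[{"tx":-0.13,"ty":0,"tz":2,"twist":0},{"tx":-0.13,"ty":0,"tz":2,"twist":0},{"tx":-0.13,"ty":0,"tz":2,"twist":0},{"tx":-0.13,"ty":0,"tz":2,"twist":0},{"tx":-0.13,"ty":0,"tz":2,"twist":0},{"tx":-0.1,"ty":0,"tz":1.6,"twist":0},{"tx":0,"ty":0,"tz":0,"twist":0},{"tx":0,"ty":0,"tz":0,"twist":0}]' 0; python3 st.py;python3 -m crank '[{"tx":0,"ty":0,"tz":0,"twist":0},{"tx":0,"ty":0,"tz":0,"twist":0},{"tx":0,"ty":0,"tz":0,"twist":0},{"tx":0,"ty":0,"tz":0,"twist":0}]' 0.6;python3 st.py
```

```text
time: 31.45
eef_pos: [0.5451, -0.0815, 0.1022]
tool_rot: [-0.002, 0.982, -0.009, 0.186]
contact_force: [5.2, 2.4, -7.7]
opening: 0.335
finger_force: 30.0
31.45 [-0.238  0.381  0.37   2.254 -0.776  0.212  2.394] pos [ 0.5451 -0.0815  0.1022] z [ 0.366 -0.017 -0.931] tilt 21.5 x [-0.931 -0.008 -0.366] F [ 5.2  2.4 -7.7] open 0.335
time: 31.95
eef_pos: [0.545, -0.082, 0.1024]
tool_rot: [-0.002, 0.982, -0.009, 0.186]
contact_force: [-0.1, -0.3, -0.8]
opening: 0.6
finger_force: 0.0
31.95 [-0.237  0.38   0.37   2.254 -0.776  0.212  2.395] pos [ 0.545  -0.082   0.1024] z [ 0.366 -0.017 -0.93 ] tilt 21.5 x [-0.931 -0.007 -0.366] F [-0.1 -0.3 -0.8] open 0.6
```

Retreat along the tool axis, then compare the knob's seat in the images.

```bash
python3 -m crank '[{"tx":0,"ty":0,"tz":-10,"twist":0},{"tx":0,"ty":0,"tz":-20,"twist":0},{"tx":0,"ty":0,"tz":-30,"twist":0},{"tx":0,"ty":0,"tz":-30,"twist":0},{"tx":0,"ty":0,"tz":-30,"twist":0},{"tx":15,"ty":0,"tz":-25,"twist":0},{"tx":25,"ty":0,"tz":-20,"twist":0},{"tx":25,"ty":0,"tz":-20,"twist":0},{"tx":25,"ty":0,"tz":-20,"twist":0},{"tx":0,"ty":0,"tz":0,"twist":0},{"tx":0,"ty":0,"tz":0,"twist":0}]' 0.6; python3 st.py
python3 - <<'E'
from h import *;import fit
p=np.load('rig.npy');out=[]
for n in('scene','top','wrist'):
    d=snap(n,n+'F')
    h=cv2.cvtColor(d['color'],cv2.COLOR_BGR2HSV)
    m=(((h[...,0]<5)|(h[...,0]>174))&(h[...,1]>190)&(h[...,2]>90)).astype('uint8')
    N,l,s,c=cv2.connectedComponentsWithStats(m)
    for t in (0,.009): 
        q=proj(d,fit.P(p,-.064-.4226*t,-.062,.097+.906*t)); print(n,t,q.round(1))
    print([(s[i].tolist(),c[i].round(1).tolist()) for i in range(1,N) if s[i,4]>40 and np.hypot(*(c[i]-q))<60])
    if n!='wrist':
        q=q.astype(int);x0,y0=max(q[0]-85,0),max(q[1]-85,0)
        out.append(cv2.resize(d['color'][y0:y0+150,x0:x0+170],(400,353),interpolation=cv2.INTER_CUBIC))
cv2.imwrite('pics/fin.png',np.hstack(out))
d=load('s0');h=cv2.cvtColor(d['color'].astype('uint8'),cv2.COLOR_BGR2HSV)
m=(((h[...,0]<5)|(h[...,0]>174))&(h[...,1]>190)&(h[...,2]>90)).astype('uint8');N,l,s,c=cv2.connectedComponentsWithStats(m);q=proj(d,fit.P(p,-.064,0,.097))
print('start',q,[(s[i].tolist(),c[i].round(1).tolist()) for i in range(1,N) if s[i,4]>40 and np.hypot(*(c[i]-q))<60])
E
```

```text
time: 33.33
eef_pos: [0.3868, -0.0791, 0.2603]
tool_rot: [-0.002, 0.982, -0.009, 0.187]
contact_force: [0.3, -0.5, -0.7]
opening: 0.605
finger_force: 0.0
33.325 [-0.769 -0.325  0.656  2.364  0.395  0.696  1.211] pos [ 0.3868 -0.0791  0.2603] z [ 0.367 -0.016 -0.93 ] tilt 21.5 x [-0.93  -0.007 -0.367] F [ 0.3 -0.5 -0.7] open 0.605
scene 0 [329.2 204.1]
scene 0.009 [330.9 201.6]
[]
top 0 [362.5 246.2]
top 0.009 [362.5 247. ]
[([355, 238, 15, 16, 185], [361.9, 245.9])]
wrist 0 [321.9 305.2]
wrist 0.009 [321.7 308.7]
[([309, 291, 30, 22, 539], [323.3, 302.9])]
start [313.45764419 219.08191822] []
```

View pics/fin.png

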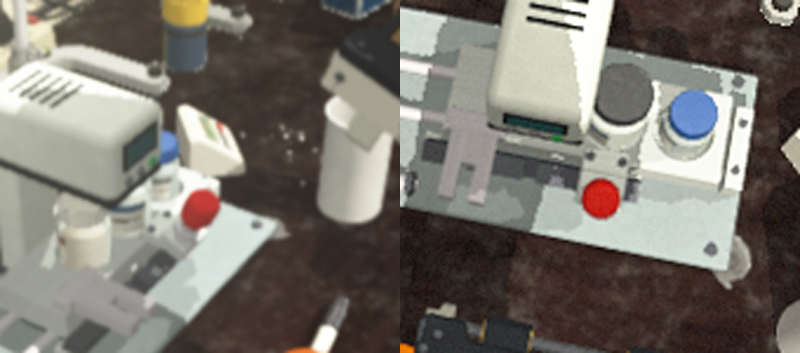

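Final view: the black jar (620,95) and blue jar (690,115) now stand to the right of the hood, and the white jar is under it (left panel, 85,235). The knob sits at its home pixel in the top view (362,246) and in the scene view. All jars are upright.

```bash
python3 -c "
from bench import hand_in
print(hand_in())"
```

```text
the job is handed in; nothing more can be done
None
```

I handed the job in at about 33.5 s of the 64 s allowed. The red-lidded jar is set aside, the wing nut is loosened and the eyebolt hangs down. The white-lidded jar is under the hood with the knob home in its notch. The one open risk is joint 6: it read about 2.002 against its stated limit of 2 while I was leaning the tool, and hand-in returned no verdict.

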